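# Slide a freshly oiled mill into the drying rack

### The arm

A 7-joint arm with a two-finger parallel gripper is mounted at the origin on the work surface. World frame = base frame: x ahead of the robot, y to its left, z up, the work surface at z = 0. Lengths are in m, angles in rad, forces in N, time in s.
With the tool pointing down it reaches from about 0.425 to 1.025 m from the base axis. Payload 9.4 kg.
Tool frame: the origin (TCP) lies at the very end of the fingers, on their centre line; the grasp point (between the pads) lies 19 mm behind it; z points along the fingers, y is the line along which they close (so a half turn about z gives the same grasp; the last joint's range is limited). The gripper opens to 93 mm and grips with 3 to 60 N. Pads are 15 mm wide; open, the fingers measure 128 mm over their backs; the gripper's body (75 mm by 188 mm) begins 65 mm behind the grasp point.
Start: joints at [-1.179, 0.599, -0.003, 1.599, 0.002, 0.943, -0.08], TCP at [0.328, 0.647, 0.219] pointing down, gripper open.
Joint ranges: [-2.57, 2.57], [-0.35, 1.97], [-1.29, 1.29], [0.11, 2.56], [-1.05, 4.19], [0.11, 1.86], [-2.63, 2.63]. Speed limits (rad/s): [2.22, 2.22, 3.01, 3.01, 3.14, 3.14, 3.14].

### API

Orientations are given as a rotation vector (axis times angle).
In Python, from plant import monitor, vision, arm gives the robot as it stands.
- The arm moves only by the tool send_rows, never from a script. Its argument "increments" is one flat list of numbers, 6 for each row, row after row: the shift along the world's x, y, z in mm, then the turn, a rotation vector about the world's x, y, z in rad. In form: [dx, dy, dz, rx, ry, rz, dx, dy, dz, rx, ry, rz, ...]. A call has 1 to 12 rows; each row shifts and turns the commanded pose from where the row before left it; what a row does not reach is not made up. A row lasts 1/8 s, in which the tool goes at most 62.5 mm and 10.7 degrees, less where a joint would pass 70% of its speed; a pose out of reach is approached as far as the arm can. A call with a gripper value outside its range is refused whole. "jaw" is the finger opening in mm, from 0 to 93, set as the call begins (left out, the last holds). The fingers move at their own pace and stop on an object; the grip force is fixed at half the most. Time passes only in rows, so rows that do not move let the fingers close. It gives the time, the measured TCP pose, the force, the opening and the grip force at its end, in the units of the state.
- monitor.read_state(): the state, without advancing time (a new reading comes with each control period).
- vision.read_camera(name): name is "scene" or "top" or "wrist"; returns a dict with "img" (480x640x3 uint8, blue, green, red), "z_map" (480x640 float32, m along the optical axis (not along the pixel's ray), 0 where there is no reading), "camera_matrix" (3x3 intrinsics, pixels), "origin" and "orientation" of the camera in the world. Camera axes: x right, y up, looking along -z (the intrinsics and any distortion apply to the point x, -y, -z); pixel columns grow to the right and rows downward; lengths in m; the calibration is good to about 2 mm. The wrist camera is an equidistant fisheye: a pixel r from the principal point sees the ray r / f radians off the axis. A picture is of the moment at which its call begins.
- arm.sign_off(): hands the job in; it is judged then, once.
Trained networks look in a picture, given as the dict that the camera call returned (one of the last four; its "shot" number tells which), for a name from the list of things; names that differ only in an ending like _2 or _b are one class to them, and where a whole thing is asked for, a point or a joint stands for the part that bears it (a point fixed in the world has none). Each returns a list of dicts, best first, with "confidence" (0 to 1); they miss things now and then, are a little off and sometimes report something else, mostly with a low value. They report only what shows in the picture. A call takes as long as a camera call. They do not tell look-alikes from the thing itself.
- vision.look_for(query, picture): "box" ([centre column, centre row, width, height] in pixels, round what is visible of it).
- vision.silhouettes(query, picture): "region" (480x640 bool, what is visible of it) and "box" ([centre column, centre row, width, height] in pixels, round what is visible of it).
The state is a dict: "clock": time; "joint_positions": joint angles; "dq": joint speeds; "effort": joint torques, N m; "position": TCP position; "tool_rot": TCP orientation; "force": force on the tool from outside, world axes, zero at the start; "ft_torque": the same for the moment, N m; "opening": finger opening in m; "gripper_force": force on a finger pad.
Only numpy, scipy, OpenCV 4.12 (cv2) and the standard library are available. Lean on these libraries where they do the work, as an engineer would, in place of code of your own. Each camera call takes 0.05 s, during which the arm holds its last target. There are 200 camera calls.

### The job

Slide the white tray, with the freshly oiled wooden mill standing on it, along the bench, in through the open mouth of the drying rack and then sideways behind the hanging front board until the tray's white plate lies squarely and wholly on the green pad of the free bay. Do not lift the tray off the bench, let nothing touch or topple the wet mill, and leave the tin, the chuck and the dry vase where they stand. Then turn the red knob on the rack fully clockwise, so that the stop pin drops into the mouth, and let go.

Things in the scene. Friction and masses are not known exactly. Their poses are not given: they have to be found in the camera images.
- tray: White plate, 100 mm (its x) by 96 mm (its y), 10 mm thick, lying on the bench, with a blue bar handle along its -x side (total length 180 mm). Origin: underside of the plate's centre. About 0.35 kg; slides on the bench.
- tray_grip (a point): Point on the middle line of the tray's blue handle, tray x = -120 mm, 28 mm above the bench: the place to pinch from above, across the handle's width; axes as the tray's. The handle is 20 mm wide (y), runs from tray x = -50 to -130 mm, underside 4 mm and top 30 mm above the bench.
- mill: Turned wooden pepper mill body, freshly oiled, loose on the tray about 10 mm to the +x side of the plate's centre. 95 mm tall (top 105 mm above the bench), foot of radius 30 mm and 8 mm high, above it tapering; above 20 mm nowhere wider than radius 18 mm. Origin: centre of its foot. Topples if jerked.
- rack: Fixed wooden drying rack on the bench, no floor. Origin: bench level, middle of the mouth, front plane; x into the rack, y along its front. x 0 to 147, y -182 to 182 mm. Slatted roof, underside 130, top 140 mm up. Low rails 20 mm high at the back (inner face x = 135) and sides (inner faces y = +-172), posts at the four corners. Bay centres: x = 72, y = +-113.
- mouth (a point): Middle of the rack's mouth (rack origin, rack axes), open for |y| < 60 mm from bench to roof. Beside it, |y| 60 to 182, x 0 to 12 mm, a front board hangs from the roof to 45 mm above the bench: plate and handle pass below it, the mill does not. So the tray goes in by the mouth, then sideways, handle below the board, gripper outside in front.
- pad: Green felt pad lying flat in the free bay of the rack (either side, varies), 120 mm (x) by 118 mm (y), 1 mm thick; things slide over it as over the bench. Origin: its centre; axes parallel to the rack's.
- dry_vase: Dark wooden vase, loose, 100 mm tall, largest radius 34 mm, in the middle of the other bay. Bystander. Origin: centre of its foot.
- tin: Flat yellow tin with a bare metal top, loose, radius 28 mm, 40 mm tall, on the bench just in front of the front board of the occupied bay. Bystander. Origin: centre of its underside.
- chuck: Steel four-jaw lathe chuck, loose, 0.9 kg, radius 45 mm, 55 mm tall, on the bench to one side (the tray starts on the other). Bystander. Origin: centre of its underside.
- stop_knob (a joint): Red stop knob on the rack's roof, 0 to 1.4 rad, growing clockwise seen from above; starts at 0 to 0.3. It lowers a brass pin (radius 5 mm) at rack x = 30, y = 37 mm by 25 mm per rad; the tip is 40 mm above the bench at 0 (tray passes below), 5 mm at 1.4 (tray cannot pass the mouth). Friction 0.06 N m; stays where left.
- knob_grip (a point): Point on the red knob's axis at grip height, 168 mm above the bench, rack x = 30, y = 37 mm. Its x axis runs along the grip bar (parallel to rack x at joint 0, turning with it): 46 mm long, 14 mm thick (y), 147 to 177 mm above the bench. Pinch across the thickness and turn about the vertical.
Mind the look-alikes: they are no part of the job. Of the things that look like the tray, the largest one is meant.

How it is judged:
By the outcome, as a careful person would: the job done as asked, in the order asked, and still so for the second after the job is handed in, with the robot touching nothing.
It also fails if it takes over 72 s, if anything falls off the work surface, if the arm or the gripper's body presses on something with over 40 N, if the wrist force passes 120 N, or if a joint passes its speed limit or range.

## Working session

There is one attempt and no reset: what is moved stays moved. The work goes in short steps, Python scripts to look and compute and a tool call to move; the robot and the scene stay as the last step left them, time stands still between calls to the robot, and variables do not carry over. Pictures are saved under pics/ and viewed, at most 10 in all, crops included, and the job is handed in when it is done.

Besides the shell and the picture viewer there is one more tool, called after "Call:" by a JSON object that holds its "method" and its "body", one argument or row to a line. send_rows: Moves the arm, as the interface text tells. Its arguments: {"type":"object","properties":{"increments":{"type":"array"},"jaw":{"type":"number"}},"required":["increments"]}

```bash
mkdir -p pics; cat > h.py <<'E'
import numpy as np, cv2
from scipy.spatial.transform import Rotation as R
from plant import monitor, vision, arm
def rot(p):
    o=np.array(p["orientation"],float)
    if o.shape==(3,3): return o
    if o.size==3: return R.from_rotvec(o).as_matrix()
    return R.from_quat(o).as_matrix()
def world(p):
    K=np.array(p["camera_matrix"]); z=p["z_map"]; v,u=np.mgrid[0:480,0:640]
    X=np.stack([(u-K[0,2])/K[0,0]*z,-(v-K[1,2])/K[1,1]*z,-z],-1)
    W=X@rot(p).T+np.array(p["origin"]); W[z==0]=np.nan
    return W
E
python3 - <<'E'
from h import *
s=monitor.read_state();print({k:np.round(v,3) for k,v in s.items()})
for n in ["top","scene"]:
    p=vision.read_camera(n);cv2.imwrite(f"pics/{n}0.png",p["img"]);print(n,p["origin"],p["orientation"],p["camera_matrix"],[k for k in p])
    W=world(p)
    for q in ["tray","mill","rack","pad","dry_vase","tin","chuck","stop_knob"]:
        for d in vision.silhouettes(q,p)[:4]:
            w=W[d["region"]];print(q,round(d["confidence"],2),np.round(d["box"]),np.round(np.nanmedian(w,0),3),d["region"].sum())
E
```

```text
{'clock': np.float64(0.0), 'joint_positions': array([-1.179,  0.6  , -0.003,  1.6  ,  0.002,  0.943, -0.08 ]), 'dq': array([-0.001,  0.   ,  0.   , -0.001, -0.   , -0.002, -0.002]), 'effort': array([-0.0000e+00, -7.6505e+01,  1.4980e+00, -2.5236e+01, -5.2000e-02,
        1.7000e-02,  0.0000e+00]), 'position': array([0.327, 0.646, 0.218]), 'tool_rot': array([-7.290e-01, -3.056e+00,  2.000e-03]), 'force': array([ 0.272, -0.029,  0.116]), 'ft_torque': array([ 0.006, -0.001, -0.036]), 'gripper_force': np.float64(0.0), 'opening': np.float64(0.093)}
top [0.41082198 0.01429166 1.21126576] [ 0.05899723 -0.07447221 -1.56232965] [[501.36146865   0.         328.03083355]
 [  0.         501.36146865 233.17589525]
 [  0.           0.           1.        ]] ['img', 'z_map', 'camera_matrix', 'origin', 'orientation', 'shot']
tray 0.87 [206. 241.  64.  74.] [0.502 0.304 0.011] 1404
tray 0.84 [186. 154.  30.  52.] [0.724 0.357 0.008] 1074
tray 0.62 [210. 329.  49.  53.] [0.277 0.287 0.007] 1127
mill 0.57 [205. 225.  28.  22.] [0.53  0.285 0.032] 519
rack 0.64 [318. 139. 178.  95.] [0.715 0.036 0.139] 
[... 670 characters left out ...]
0.008] 1422
tray 0.72 [460. 388.  72.  53.] [0.277 0.29  0.008] 1690
mill 0.6 [340. 412.  33.  46.] [0.536 0.305 0.034] 1054
mill 0.56 [361. 420. 102.  67.] [0.5   0.321 0.011] 2587
rack 0.83 [225. 311. 116. 193.] [0.706 0.087 0.139] 8862
rack 0.38 [339. 411.  33.  48.] [0.536 0.304 0.032] 1093
rack 0.36 [243. 285.  26.  27.] [0.67  0.071 0.159] 533
pad 0.72 [361. 419. 109.  65.] [0.5   0.322 0.011] 2501
pad 0.55 [211. 282.  40.  44.] [ 0.752 -0.075  0.001] 1097
dry_vase 0.97 [235. 352.  30.  41.] [0.698 0.163 0.07 ] 828
tin 0.73 [300. 344.  27.  27.] [0.576 0.141 0.039] 688
chuck 0.97 [299. 193.  38.  40.] [ 0.508 -0.28   0.035] 1040
stop_knob 0.71 [240. 285.  29.  25.] [0.67 0.07 0.16] 532
```

View pics/top0.png

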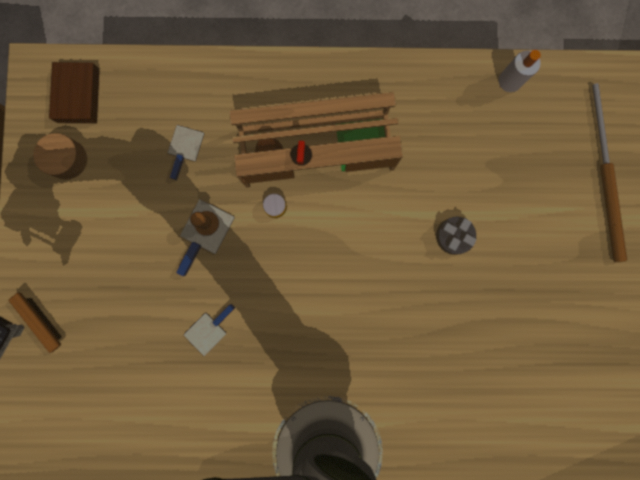

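View pics/scene0.png

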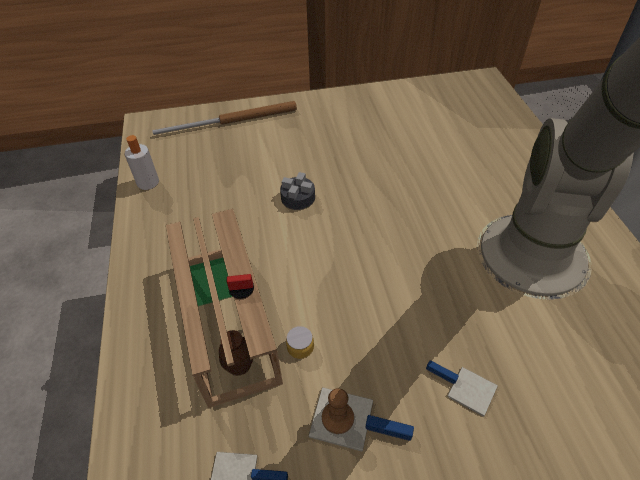

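The largest tray, carrying the mill, is at about (206,240) in the top view, with its handle toward (187,262). The rack is at (318,139), the free green pad is on its right (-y) side at (362,149), and the tin is at (275,205) in front of the left board. Next I'll fit the poses.

```bash
cat > meas.py <<'E'
from h import *
def yawrect(xy):
    return cv2.minAreaRect((xy*1000).astype(np.float32))
def cloud(roi):
    out=[];col=[]
    for n in ["top","scene"]:
        p=vision.read_camera(n);W=world(p).reshape(-1,3);I=p["img"].reshape(-1,3).astype(int)
        (x0,x1),(y0,y1)=roi
        m=(W[:,0]>x0)&(W[:,0]<x1)&(W[:,1]>y0)&(W[:,1]<y1)
        out.append(W[m]);col.append(I[m])
    return out,col
E
python3 - <<'E'
from meas import *
W,C=cloud(((0.38,0.95),(-0.2,0.42)))
for n,w,c in zip(["top","scene"],W,C):
    b,g,r=c.T; x,y,z=w.T
    roi=(x<.62)&(y>.18)
    plate=roi&(z>.004)&(z<.016)&(b>90)&(abs(r-b)<50)
    han=roi&(z>.018)&(z<.04)&(b>r+40)
    roof=(z>.132)&(z<.148)&(x>.6)&(y<.25)&(r>g+15)
    pad=(z<.01)&(g>r+30)&(x>.6)
    knob=(z>.150)&(r>g+80)&(r>b+80)&(x>.6)
    tin=(z>.034)&(z<.046)&(abs(x-.575)<.05)&(abs(y-.135)<.05)
    mill=roi&(z>.085)
    for k,m in dict(plate=plate,han=han,roof=roof,pad=pad,knob=knob,tin=tin,mill=mill).items():
        if m.sum()<5: print(n,k,m.sum());continue
        print(n,k,m.sum(),[np.round(t,1) for t in yawrect(w[m][:,:2])],np.round(np.median(w[m],0),3))
        if k in("han","knob"):
            q=w[m][:,:2];_,_,v=np.linalg.svd(q-q.mean(0));print("  dir",np.degrees(np.arctan2(v[0,1],v[0,0])))
E
```

```text
top plate 148 [array([556.9, 257.3]), array([60.1, 22.2]), np.float64(47.2)] [0.553 0.253 0.009]
top han 59 [array([432.6, 340.6]), array([10.3, 36.5]), np.float64(63.0)] [0.434 0.341 0.03 ]
  dir 155.44529510834474
top roof 6852 [array([720.,  32.]), array([149.5, 364.4]), np.float64(7.4)] [0.707 0.026 0.14 ]
top pad 15 [array([677.2, -32.9]), array([10.3,  5.1]), np.float64(1.4)] [ 0.677 -0.033  0.   ]
top knob 105 [array([672. ,  63.8]), array([10.9, 42.7]), np.float64(85.8)] [0.672 0.064 0.177]
  dir 176.3639776175936
top tin 371 [array([576.8, 129.9]), array([51.6, 48.4]), np.float64(45.2)] [0.577 0.131 0.04 ]
top mill 189 [array([534.9, 292.2]), array([32.2, 32. ]), np.float64(0.3)] [0.534 0.292 0.104]
scene plate 1044 [array([499. , 299.9]), array([162.2, 303.3]), np.float64(57.9)] [0.504 0.288 0.01 ]
scene han 358 [array([447.6, 334. ]), array([18.7, 81.9]), np.float64(62.3)] [0.438 0.339 0.03 ]
  dir 153.1898439798069
scene roof 6869 [array([718.4,  33.1]), array([147.1, 367.1]), np.float64(7.2)] [0.71  0.075 0.14 ]
scene pad 1041 [array([746.7, -77.7]), array([ 77.8, 118.7]), np.float64(6.6)] [ 0.754 -0.078  0.001]
scene knob 133 [array([670.5,  64.4]), array([14.8, 42.7]), np.float64(80.2)] [0.67  0.065 0.176]
  dir -3.875079991283207
scene tin 478 [array([575.6, 131.4]), array([50.7, 50.4]), np.float64(61.5)] [0.576 0.133 0.04 ]
scene mill 328 [array([533.6, 295.2]), array([33.5, 32.9]), np.float64(29.3)] [0.534 0.298 0.104]
```

Call:
{"method": "send_rows", "body": {
  "increments": [6, -20, 0, 0, 0, 0, 14, -45, 0, 0, 0, 0, 16, -50, -10, 0, 0, 0, 16, -50, -15, 0, 0, 0, 16, -50, -20, 0, 0, 0, 13, -45, -25, 0, 0, 0, 9, -28, -25, 0, 0, 0, 3, -10, -20, 0, 0, 0, 0, 0, 0, 0, 0, 0, 0, 0, 0, 0, 0, 0],
  "jaw": 93
}}

```text
clock: 2.25
position: [0.4207, 0.3498, 0.1043]
tool_rot: [0.729, 3.056, 0.002]
force: [0.2, 0.2, 0.8]
opening: 0.0928
gripper_force: 0.0
```

```bash
cat > plan.py <<'E'
import numpy as np,cv2
R0=np.array([646.1,23.2]);YA=np.radians(7.3)
def rk(x,y): return R0+np.array([[np.cos(YA),-np.sin(YA)],[np.sin(YA),np.cos(YA)]])@[x,y]
E
python3 - <<'E'
from plan import *
# grip waypoints x,y,yaw deg
e=rk(-190,0)
wp=[(421,348,-27.3),(410,240,-45),(415,170,-45),(440,60,-20),(*e,7.3)]
n=[12,8,14,10]
tin=(576.,131.)
for a,b,k in zip(wp,wp[1:],n):
    for t in np.linspace(0,1,6):
        g=np.array(a)+(np.array(b)-np.array(a))*t; c,s=np.cos(np.radians(g[2])),np.sin(np.radians(g[2]))
        P=np.array([(70,48),(70,-48),(170,-48),(170,48)]) # plate rel grip
        Q=(g[:2]+P@np.array([[c,s],[-s,c]])).astype(np.float32)
        print(np.round(g,0),"r",round(np.hypot(*g[:2])),"tinclr",round(-cv2.pointPolygonTest(Q,tin,True)-28), "Rackfront", round(max((Q-R0)@[np.cos(YA),np.sin(YA)])))
print(e,rk(-48,0),rk(-48,-113),rk(30,37))
E
```

```text
[421. 348. -27.] r 546 tinclr 72 Rackfront -15
[419. 326. -31.] r 531 tinclr 48 Rackfront -24
[417. 305. -34.] r 516 tinclr 32 Rackfront -33
[414. 283. -38.] r 502 tinclr 23 Rackfront -43
[412. 262. -41.] r 488 tinclr 11 Rackfront -54
[410. 240. -45.] r 475 tinclr -4 Rackfront -65
[410. 240. -45.] r 475 tinclr -4 Rackfront -65
[411. 226. -45.] r 469 tinclr -14 Rackfront -65
[412. 212. -45.] r 463 tinclr -17 Rackfront -66
[413. 198. -45.] r 458 tinclr -8 Rackfront -67
[414. 184. -45.] r 453 tinclr 1 Rackfront -68
[415. 170. -45.] r 448 tinclr 10 Rackfront -69
[415. 170. -45.] r 448 tinclr 10 Rackfront -69
[420. 148. -40.] r 445 tinclr 11 Rackfront -58
[425. 126. -35.] r 443 tinclr 15 Rackfront -48
[430. 104. -30.] r 442 tinclr 20 Rackfront -40
[435.  82. -25.] r 443 tinclr 28 Rackfront -33
[440.  60. -20.] r 444 tinclr 37 Rackfront -27
[440.  60. -20.] r 444 tinclr 37 Rackfront -27
[444.  48. -15.] r 446 tinclr 38 Rackfront -22
[447.  36.  -9.] r 448 tinclr 39 Rackfront -19
[451.  23.  -4.] r 451 tinclr 39 Rackfront -18
[454.  11.   2.] r 454 tinclr 40 Rackfront -18
[458.  -1.   7.] r 458 tinclr 40 Rackfront -20
[457.64005591  -0.94227563] [598.48906676  17.10089879] [612.84736753 -94.98317323] [671.15544276  63.71203263]
```

```bash
python3 - <<'E'
from meas import *
from plan import *
W,C=cloud(((0.2,0.40),(0.15,0.34)))
for w,c in zip(W,C):
    m=(w[:,2]>.012)&(w[:,2]<.05)&(c[:,0]>c[:,2]+30)
    if m.sum()>5: print(cv2.boxPoints(yawrect(w[m][:,:2])).round())
e=rk(-190,0)
wp=[(421,348,-27.3),(405,288,-50),(404,235,-68),(409,190,-70),(417,135,-50),(440,60,-20),(*e,7.3)]
tin=(576.,131.)
for a,b in zip(wp,wp[1:]):
    for t in np.linspace(0,1,5):
        g=np.array(a)+(np.array(b)-np.array(a))*t; c,s=np.cos(np.radians(g[2])),np.sin(np.radians(g[2]))
        P=np.array([(70,48),(70,-48),(170,-48),(170,48)])
        Q=(g[:2]+P@np.array([[c,s],[-s,c]])).astype(np.float32)
        F=(g[:2]+np.array([(-10,30),(-10,-30)])@np.array([[c,s],[-s,c]])).round()
        print(np.round(g,0),"r",round(np.hypot(*g[:2])),"tinclr",round(-cv2.pointPolygonTest(Q,tin,True)-28),F.tolist())
s=monitor.read_state();print(s["joint_positions"])
E
```

```text
[[294. 264.]
 [334. 225.]
 [342. 232.]
 [302. 271.]]
[[293. 268.]
 [295. 266.]
 [301. 273.]
 [299. 275.]]
[421. 348. -27.] r 546 tinclr 72 [[426.0, 379.0], [398.0, 326.0]]
[417. 333. -33.] r 534 tinclr 53 [[425.0, 364.0], [392.0, 313.0]]
[413. 318. -39.] r 521 tinclr 46 [[424.0, 348.0], [386.0, 301.0]]
[409. 303. -44.] r 509 tinclr 42 [[423.0, 331.0], [381.0, 289.0]]
[405. 288. -50.] r 497 tinclr 32 [[422.0, 315.0], [376.0, 276.0]]
[405. 288. -50.] r 497 tinclr 32 [[422.0, 315.0], [376.0, 276.0]]
[405. 275. -54.] r 489 tinclr 19 [[423.0, 300.0], [375.0, 265.0]]
[404. 262. -59.] r 482 tinclr 16 [[425.0, 286.0], [374.0, 255.0]]
[404. 248. -64.] r 474 tinclr 27 [[427.0, 271.0], [373.0, 244.0]]
[404. 235. -68.] r 467 tinclr 45 [[428.0, 256.0], [372.0, 233.0]]
[404. 235. -68.] r 467 tinclr 45 [[428.0, 256.0], [372.0, 233.0]]
[405. 224. -68.] r 463 tinclr 49 [[429.0, 244.0], [374.0, 222.0]]
[406. 212. -69.] r 459 tinclr 53 [[431.0, 233.0], [375.0, 211.0]]
[408. 201. -70.] r 455 tinclr 57 [[432.0, 221.0], [376.0, 200.0]]
[409. 190. -70.] r 451 tinclr 61 [[434.0, 210.0], [377.0, 189.0]]
[409
[... 359 characters left out ...]
[[434.0, 162.0], [388.0, 123.0]]
[423. 116. -42.] r 438 tinclr 38 [[436.0, 145.0], [395.0, 101.0]]
[428.  98. -35.] r 439 tinclr 36 [[438.0, 128.0], [403.0, 79.0]]
[434.  79. -28.] r 441 tinclr 36 [[439.0, 110.0], [412.0, 57.0]]
[440.  60. -20.] r 444 tinclr 37 [[441.0, 92.0], [420.0, 35.0]]
[440.  60. -20.] r 444 tinclr 37 [[441.0, 92.0], [420.0, 35.0]]
[444.  45. -13.] r 447 tinclr 38 [[442.0, 76.0], [428.0, 18.0]]
[449.  30.  -6.] r 450 tinclr 39 [[442.0, 60.0], [436.0, 1.0]]
[453.  14.   0.] r 453 tinclr 40 [[443.0, 44.0], [443.0, -16.0]]
[458.  -1.   7.] r 458 tinclr 40 [[444.0, 28.0], [452.0, -32.0]]
[-0.7828774   0.54953101 -0.02106258  2.10701734  0.02322     0.48359461
  0.28175133]
```

Call:
{"method": "send_rows", "body": {
  "increments": [0, -2, -20, 0, 0, 0, 0, 0, -30, 0, 0, 0, 0, 0, -25, 0, 0, 0, 0, 0, -15, 0, 0, 0, 0, 0, -5, 0, 0, 0, 0, 0, 0, 0, 0, 0],
  "jaw": 60
}}

```text
clock: 3.1
position: [0.4207, 0.3471, 0.0089]
tool_rot: [0.729, 3.056, 0.0]
force: [-0.7, -0.5, -0.0]
opening: 0.0599
gripper_force: 0.0
```

Call:
{"method": "send_rows", "body": {
  "increments": [0, 0, 0, 0, 0, 0, 0, 0, 0, 0, 0, 0, 0, 0, 0, 0, 0, 0],
  "jaw": 30
}}

```text
clock: 3.48
position: [0.4207, 0.3469, 0.009]
tool_rot: [0.73, 3.055, 0.001]
force: [-0.5, -0.3, -0.7]
opening: 0.0346
gripper_force: 0.0
```

Call:
{"method": "send_rows", "body": {
  "increments": [0, 0, 0, 0, 0, 0, 0, 0, 0, 0, 0, 0, 0, 0, 0, 0, 0, 0, 0, 0, 0, 0, 0, 0],
  "jaw": 15
}}

```text
clock: 3.98
position: [0.4207, 0.3469, 0.0087]
tool_rot: [0.729, 3.056, 0.0]
force: [-1.0, 0.9, 1.8]
opening: 0.0199
gripper_force: 30.0
```

Call:
{"method": "send_rows", "body": {
  "increments": [-0.4, -1.6, 0, 0, 0, -0.011, -0.9, -3.3, 0, 0, 0, -0.022, -1.3, -5, 0, 0, 0, -0.033, -1.5, -5.5, 0, 0, 0, -0.037, -1.5, -5.5, 0, 0, 0, -0.037, -1.5, -5.5, 0, 0, 0, -0.037, -1.5, -5.5, 0, 0, 0, -0.037, -1.5, -5.5, 0, 0, 0, -0.037, -1.5, -5.5, 0, 0, 0, -0.037, -1.3, -5, 0, 0, 0, -0.033, -0.9, -3.3, 0, 0, 0, -0.022, -0.4, -1.6, 0, 0, 0, -0.011]
}}

```text
clock: 5.48
position: [0.4064, 0.2939, 0.0087]
tool_rot: [1.257, 2.879, 0.0]
force: [1.4, 3.1, 2.5]
opening: 0.0201
gripper_force: 30.0
```

```bash
python3 - <<'E'
from meas import *
W,C=cloud(((0.35,0.6),(0.1,0.40)))
for w,c in zip(W,C):
    m=(w[:,2]>.085)&(w[:,2]<.11)&(c[:,2]>c[:,0]+20); print(m.sum(),np.median(w[m],0))
    m=(w[:,2]>.018)&(w[:,2]<.04)&(c[:,0]>c[:,2]+40);print(yawrect(w[m][:,:2]) if m.sum()>5 else 0)
s=monitor.read_state();print(s["position"],s["joint_positions"],s["tool_rot"],s["force"])
p=vision.read_camera("scene");cv2.imwrite("pics/s1.png",p["img"])
E
```

```text
250 [0.49078471 0.20806973 0.10414378]
((443.9128112792969, 256.6225280761719), (13.357626914978027, 36.83829879760742), 36.86365509033203)
319 [0.49281404 0.21143192 0.10428818]
((446.5981750488281, 250.65628051757812), (18.095422744750977, 24.203304290771484), 40.546607971191406)
[0.40634295 0.29372036 0.0086146 ] [-0.76181619  0.69281809  0.03290482  2.25650811 -0.10847501  0.19393246
  0.11743673] [ 1.25705489e+00  2.87911588e+00 -5.08479256e-04] [1.56655446 2.3219684  3.00097777]
```

View pics/s1.png

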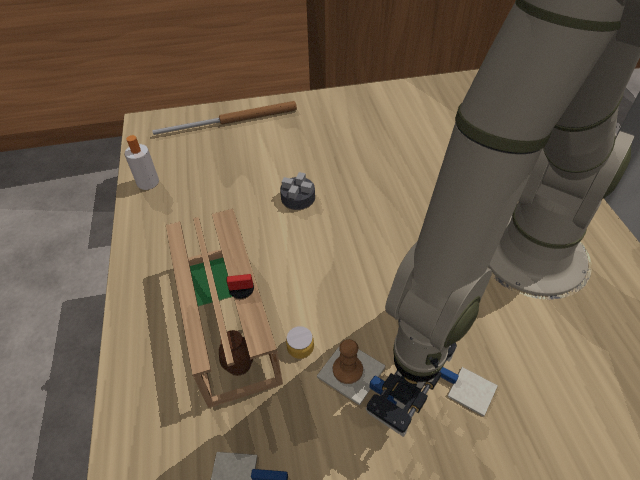

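```bash
python3 - <<'E'
from plan import *
e=rk(-178,0); print(e)
wp=[(406.3,294,-47.2),(405,242,-70),(431,190,-76),(449,142,-66),(461,95,-42),(467,45,-15),(*e,7.3)]
tin=(576.,131.)
pc=None
for a,b in zip(wp,wp[1:]):
    for t in np.linspace(0,1,5):
        g=np.array(a)+(np.array(b)-np.array(a))*t; c,s=np.cos(np.radians(g[2])),np.sin(np.radians(g[2]))
        P=np.array([(70,48),(70,-48),(170,-48),(170,48)])
        M=np.array([[c,s],[-s,c]])
        Q=(g[:2]+P@M).astype(np.float32)
        F=(g[:2]+np.array([(-10,30),(-10,-30)])@M).round()
        mill=g[:2]+[130*c,130*s]; mr=(mill-R0)@[[np.cos(YA),-np.sin(YA)],[np.sin(YA),np.cos(YA)]]
        print(np.round(g,0),"r",round(np.hypot(*g[:2])),"tinclr",round(-cv2.pointPolygonTest(Q,tin,True)-28),F.tolist(),"millrack",mr.round(),np.round(mill))
    d=np.subtract(b,a);print("SEG",d[:2].round(1),np.radians(d[2]).round(3))
E
```

```text
[469.54278922   0.58249967]
[406. 294. -47.] r 502 tinclr 37 [[422.0, 322.0], [377.0, 281.0]] millrack [-128.  193.] [495. 199.]
[406. 281. -53.] r 494 tinclr 24 [[424.0, 307.0], [376.0, 271.0]] millrack [-141.  173.] [484. 177.]
[406. 268. -59.] r 486 tinclr 16 [[426.0, 292.0], [375.0, 261.0]] millrack [-154.  155.] [473. 157.]
[405. 255. -64.] r 479 tinclr 26 [[428.0, 277.0], [374.0, 251.0]] millrack [-168.  137.] [462. 138.]
[405. 242. -70.] r 472 tinclr 47 [[430.0, 262.0], [373.0, 241.0]] millrack [-183.  121.] [449. 120.]
SEG [ -1.3 -52. ] -0.398
[405. 242. -70.] r 472 tinclr 47 [[430.0, 262.0], [373.0, 241.0]] millrack [-183.  121.] [449. 120.]
[412. 229. -72.] r 471 tinclr 49 [[437.0, 248.0], [380.0, 229.0]] millrack [-181.  106.] [453. 106.]
[418. 216. -73.] r 471 tinclr 50 [[444.0, 234.0], [386.0, 217.0]] millrack [-180.   92.] [456.  92.]
[424. 203. -74.] r 471 tinclr 51 [[451.0, 221.0], [393.0, 205.0]] millrack [-178.   78.] [459.  78.]
[431. 190. -76.] r 471 tinclr 50 [[458.0, 207.0], [399.0, 192.0]] millrack [-177.   64.] [462.  64.]
SEG [ 26 -52] -0.105
[431. 190. -76.]
[... 1347 characters left out ...]
tinclr 33 [[467.0, 89.0], [445.0, 33.0]] millrack [-61.  -6.] [586.   9.]
[467.  45. -15.] r 469 tinclr 35 [[465.0, 77.0], [450.0, 19.0]] millrack [-55.  -5.] [593.  11.]
SEG [  6 -50] 0.471
[467.  45. -15.] r 469 tinclr 35 [[465.0, 77.0], [450.0, 19.0]] millrack [-55.  -5.] [593.  11.]
[468.  34.  -9.] r 469 tinclr 38 [[463.0, 65.0], [453.0, 6.0]] millrack [-51.  -4.] [596.  13.]
[468.  23.  -4.] r 469 tinclr 39 [[460.0, 53.0], [456.0, -6.0]] millrack [-49.  -3.] [598.  14.]
[469.  12.   2.] r 469 tinclr 40 [[458.0, 41.0], [460.0, -19.0]] millrack [-48.  -2.] [599.  16.]
[470.   1.   7.] r 470 tinclr 40 [[456.0, 29.0], [463.0, -30.0]] millrack [-48.   0.] [598.  17.]
SEG [  2.5 -44.4] 0.389
```

Call:
{"method": "send_rows", "body": {
  "increments": [0, -1.6, 0, 0, 0, -0.013, 0, -3.2, 0, 0, 0, -0.025, 0, -4.8, 0, 0, 0, -0.037, -0.3, -5.4, 0, 0, 0, -0.041, -0.2, -5.4, 0, 0, 0, -0.041, -0.2, -5.4, 0, 0, 0, -0.041, -0.2, -5.4, 0, 0, 0, -0.041, -0.2, -5.4, 0, 0, 0, -0.041, -0.2, -5.4, 0, 0, 0, -0.041, 0, -4.8, 0, 0, 0, -0.037, 0, -3.2, 0, 0, 0, -0.025, 0, -2, 0, 0, 0, -0.015]
}}

```text
clock: 7.12
position: [0.4051, 0.2418, 0.0086]
tool_rot: [1.802, 2.573, 0.0]
force: [0.8, 4.0, 2.7]
opening: 0.0194
gripper_force: 30.0
```

Call:
{"method": "send_rows", "body": {
  "increments": [1.2, -2.4, 0, 0, 0, -0.005, 2.2, -4.4, 0, 0, 0, -0.01, 3, -6, 0, 0, 0, -0.015, 3.3, -6.5, 0, 0, 0, -0.015, 3.3, -6.5, 0, 0, 0, -0.015, 3.3, -6.5, 0, 0, 0, -0.015, 3.3, -6.5, 0, 0, 0, -0.015, 3.2, -6.5, 0, 0, 0, -0.01, 3.2, -6.5, 0, 0, 0, -0.005, 3, -6.5, 0, 0, 0, 0, 2.8, -6.4, 0, 0, 0, 0.01, 2.5, -6.2, 0, 0, 0, 0.02]
}}

```text
clock: 8.62
position: [0.4392, 0.1704, 0.0086]
tool_rot: [-1.894, -2.506, 0.001]
force: [-3.2, 4.0, 3.8]
opening: 0.0198
gripper_force: 30.0
```

```bash
cat > st.py <<'E'
from meas import *
from plan import *
s=monitor.read_state();a=np.array(s["tool_rot"]);M=R.from_rotvec(a).as_matrix();y=M[:,1]
yaw=np.degrees(np.arctan2(-y[0],y[1])); print("yaw",(yaw+90)%180-90,"z",M[:,2].round(3),s["position"].round(4),s["joint_positions"].round(3),s["force"].round(1),s["clock"])
Mr=np.array([[np.cos(YA),-np.sin(YA)],[np.sin(YA),np.cos(YA)]])
print("tcp rack",(s["position"][:2]*1000-R0)@Mr)
W,C=cloud(((0.35,0.82),(-0.2,0.30)))
for w,c in zip(W,C):
    m=(w[:,2]>.085)&(w[:,2]<.112)&(c[:,2]>c[:,0]+20)
    m&=np.linalg.norm(w[:,:2]*1000-rk(72,113),axis=1)>60
    if m.sum()>5: q=np.median(w[m],0);print("mill",m.sum(),q.round(3),"rack",((q[:2]*1000-R0)@Mr).round(1))
E
python3 st.py
```

```text
yaw -74.1805069139653 z [-0.001 -0.    -1.   ] [0.4392 0.1704 0.0086] [-0.526  0.684  0.051  2.325 -0.238  0.138  0.026] [-3.2  4.   3.8] 8.625
tcp rack [-186.50738014  172.33694462]
mill 506 [0.627 0.052 0.103] rack [-15.6  31.2]
mill 376 [0.482 0.064 0.103] rack [-157.6   61.5]
```

```bash
cat > mill.py <<'E'
from st import *
g=s["position"][:2]*1000; c,q=np.cos(np.radians((yaw+90)%180-90)),np.sin(np.radians((yaw+90)%180-90)); T=np.array([[c,-q],[q,c]])
for n in ["top","scene"]:
    p=vision.read_camera(n);W=world(p);I=p["img"].astype(int)
    L=(W[...,:2]*1000-g)@T-[121,0]  # tray frame
    b=(abs(L[...,0])<50)&(abs(L[...,1])<48)&(I[...,2]>I[...,0]+20)
    for lo,hi in [(.012,.022),(.02,.05),(.05,.08),(.08,.112)]:
        m=b&(W[...,2]>lo)&(W[...,2]<hi)
        if m.sum()>5:
            k=L[m];print(n,lo,m.sum(),"min",np.percentile(k,2,0).round(1),"max",np.percentile(k,98,0).round(1),"mid",((np.percentile(k,2,0)+np.percentile(k,98,0))/2).round(1))
    w=(abs(L[...,0])<70)&(abs(L[...,1])<60)&(W[...,2]>.006)&(W[...,2]<.014)&(I.min(2)>70)&(I[...,2]<I[...,0]+40)
    if w.sum()>5:k=L[w];print(n,"plate",w.sum(),np.percentile(k,1,0).round(1),np.percentile(k,99,0).round(1))
    cv2.imwrite(f"pics/{n}_{int(s['clock']*8)}.png",p["img"])
E
python3 mill.py; ls pics
```

```text
yaw -74.28253039880798 z [ 0.    -0.001 -1.   ] [0.4396 0.1696 0.0086] [-0.526  0.684  0.053  2.325 -0.238  0.137  0.026] [ 0.2 -2.4  1.8] 8.725
tcp rack [-186.18913169  171.39842279]
mill 516 [0.626 0.052 0.102] rack [-16.   31.3]
mill 367 [0.483 0.064 0.103] rack [-156.7   61.2]
top 0.012 248 min [-32.1 -45.6] max [46. 40.] mid [ 7.  -2.8]
top 0.02 201 min [-20.9 -22.7] max [30.5 29.6] mid [4.8 3.5]
top 0.08 193 min [-10.7 -12. ] max [20.8 18.7] mid [5.1 3.3]
top plate 882 [-48.9 -46.2] [47.4 47.2]
scene 0.012 158 min [-26.3 -25.9] max [30.9 31.6] mid [2.3 2.8]
scene 0.02 344 min [-22.4 -21.7] max [24.2 28.5] mid [0.9 3.4]
scene 0.05 123 min [-12.5 -10.4] max [10.  17.8] mid [-1.3  3.7]
scene 0.08 231 min [-13.5 -11.6] max [15.7 18.6] mid [1.1 3.5]
scene plate 484 [-52.7 -47. ] [46.5 46.5]
s1.png
scene0.png
scene_69.png
top0.png
top_69.png
```

```bash
python3 -c "
import cv2,glob
a=cv2.imread(sorted(glob.glob('pics/scene_*.png'))[-1])[260:460,240:480];b=cv2.imread(sorted(glob.glob('pics/top_*.png'))[-1])[140:340,200:440]
cv2.imwrite('pics/c1.png',cv2.resize(cv2.hconcat([a,b]),None,fx=1.6,fy=1.6))"
```

```text
(no output)
```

View pics/c1.png

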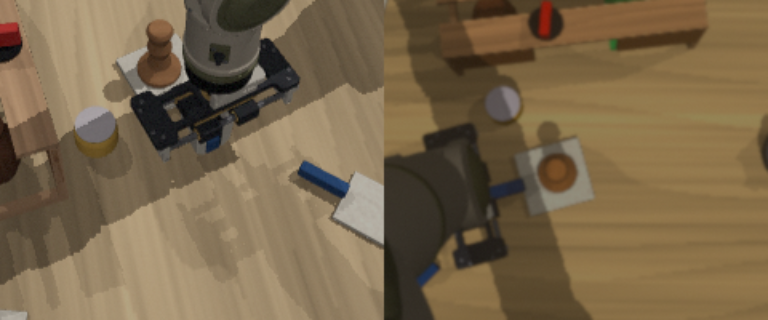

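Call:
{"method": "send_rows", "body": {
  "increments": [0.6, -1.8, 0, 0, 0, 0.009, 1.2, -3.5, 0, 0, 0, 0.018, 1.8, -5, 0, 0, 0, 0.028, 2, -6, 0, 0, 0, 0.03, 2, -6, 0, 0, 0, 0.03, 1.9, -5.8, 0, 0, 0, 0.03, 1.3, -5.5, 0, 0, 0, 0.04, 1.3, -5.5, 0, 0, 0, 0.045, 1.3, -5.5, 0, 0, 0, 0.05, 1.3, -5.5, 0, 0, 0, 0.05, 1.3, -5.5, 0, 0, 0, 0.05, 1.3, -5.3, 0, 0, 0, 0.05]
}}

```text
clock: 10.42
position: [0.4566, 0.1097, 0.0086]
tool_rot: [-1.313, -2.854, 0.0]
force: [-2.5, 2.6, 4.5]
opening: 0.0196
gripper_force: 30.0
```

Call:
{"method": "send_rows", "body": {
  "increments": [1.3, -5.3, 0, 0, 0, 0.048, 1.3, -5.3, 0, 0, 0, 0.048, 1, -5.3, 0, 0, 0, 0.048, 0.8, -5.3, 0, 0, 0, 0.048, 0.7, -5.3, 0, 0, 0, 0.048, 0.7, -5.3, 0, 0, 0, 0.048, 0.7, -5.3, 0, 0, 0, 0.048, 0.7, -5.3, 0, 0, 0, 0.048, 0.7, -5.3, 0, 0, 0, 0.048, 0.7, -5.3, 0, 0, 0, 0.048, 0.6, -5.3, 0, 0, 0, 0.048, 0.6, -5.3, 0, 0, 0, 0.048]
}}

```text
clock: 11.92
position: [0.4666, 0.0463, 0.0086]
tool_rot: [0.449, 3.109, 0.0]
force: [-3.4, 2.2, 3.2]
opening: 0.0201
gripper_force: 30.0
```

Call:
{"method": "send_rows", "body": {
  "increments": [0.5, -5.3, 0, 0, 0, 0.048, 0.4, -5.3, 0, 0, 0, 0.048, 0.4, -5.3, 0, 0, 0, 0.045, 0.4, -5.3, 0, 0, 0, 0.045, 0.4, -5.3, 0, 0, 0, 0.045, 0.4, -5, 0, 0, 0, 0.04, 0.3, -3.5, 0, 0, 0, 0.03, 0, -2, 0, 0, 0, 0.015, 0, 0, 0, 0, 0, 0]
}}

```text
clock: 13.05
position: [0.4696, 0.0093, 0.0086]
tool_rot: [-0.041, 3.141, -0.0]
force: [-0.3, 2.5, 1.3]
opening: 0.0201
gripper_force: 30.0
```

```bash
python3 mill.py
```

```text
yaw 1.4830706927242971 z [ 0. -0. -1.] [0.4696 0.0093 0.0086] [-0.048  0.681 -0.134  2.321  0.534  0.166  0.916] [-0.3  2.5  1.3] 13.05
tcp rack [-176.8503478    8.6779433]
mill 470 [0.629 0.018 0.102] rack [-17.6  -3.2]
mill 392 [0.597 0.031 0.103] rack [-47.9  14.4]
top 0.012 137 min [-22.3 -45.2] max [44.7 34.2] mid [11.2 -5.5]
top 0.02 181 min [-20.6 -18.8] max [18.4 31.6] mid [-1.1  6.4]
top 0.05 19 min [-10.7 -10. ] max [-0.2 18.4] mid [-5.4  4.2]
top 0.08 189 min [-11.  -10.5] max [21.2 20.8] mid [5.1 5.2]
top plate 350 [-42.5 -45.1] [47.  44.7]
scene 0.012 159 min [-25.4 -17.7] max [30.6 36.2] mid [2.6 9.2]
scene 0.02 352 min [-22.3  -8.5] max [28.1 33. ] mid [ 2.9 12.2]
scene 0.05 117 min [-11.6   4.3] max [18.  22.3] mid [ 3.2 13.3]
scene 0.08 227 min [-11.7  -5.4] max [18.1 22.6] mid [3.2 8.6]
scene plate 1003 [-51.8 -44.1] [45.7 51.1]
```

Call:
{"method": "send_rows", "body": {
  "increments": [1.3, -1, 0, 0, 0, 0.01, 2.5, -2, 0, 0, 0, 0.02, 3.5, -2.4, 0, 0, 0, 0.024, 3.8, -2.4, 0, 0, 0, 0.024, 3.8, -1.6, 0, 0, 0, 0.016, 3.4, -1, 0, 0, 0, 0.008, 4, 0.2, 0, 0, 0, 0, 5.5, 0.7, 0, 0, 0, 0, 7, 0.9, 0, 0, 0, 0, 8, 1, 0, 0, 0, 0, 8, 1, 0, 0, 0, 0, 8, 1, 0, 0, 0, 0]
}}

```text
clock: 14.75
position: [0.5259, 0.0027, 0.0085]
tool_rot: [0.2, -3.131, 0.003]
force: [-6.6, -0.7, 9.2]
opening: 0.0199
gripper_force: 30.0
```

Call:
{"method": "send_rows", "body": {
  "increments": [8, 1, 0, 0, 0, 0, 8, 1, 0, 0, 0, 0, 8, 1, 0, 0, 0, 0, 8, 1, 0, 0, 0, 0, 8, 1, 0, 0, 0, 0, 8, 1.2, 0, 0, 0, 0, 8, 1.2, 0, 0, 0, 0, 6, 0.8, 0, 0, 0, 0, 4, 0.5, 0, 0, 0, 0, 2, 0.3, 0, 0, 0, 0, 1.5, 0.3, 0, 0, 0, 0, 0, 0, 0, 0, 0, 0]
}}

```text
clock: 16.25
position: [0.5956, 0.0119, 0.0085]
tool_rot: [0.2, -3.132, 0.003]
force: [-5.6, -1.4, 8.1]
opening: 0.0201
gripper_force: 30.0
```

```bash
python3 mill.py; ls -t pics|head -3
```

```text
yaw 7.312696485339856 z [-0.004 -0.002 -1.   ] [0.5956 0.0119 0.0085] [ 0.086  0.756 -0.305  2.023  0.508  0.44   1.092] [-5.6 -1.4  8.1] 16.25
tcp rack [-51.48305085  -4.76225274]
mill 347 [0.667 0.041 0.103] rack [22.8 15.3]
mill 326 [0.709 0.047 0.103] rack [65.2 15.9]
top 0.012 9 min [19. 21.] max [30.7 46.4] mid [24.9 33.7]
top 0.02 16 min [11.4 20.8] max [23.3 28.4] mid [17.4 24.6]
top 0.08 137 min [-9.2 -9.4] max [14.3 20.1] mid [2.5 5.3]
scene 0.012 125 min [-21.5 -11.8] max [31.6 35.8] mid [ 5.1 12. ]
scene 0.02 245 min [-20.6  -7.6] max [28.3 30.8] mid [ 3.9 11.6]
scene 0.05 87 min [-11.8   5.6] max [ 7.2 22.4] mid [-2.3 14. ]
scene 0.08 151 min [-12.2  -5.1] max [ 6.6 22.3] mid [-2.8  8.6]
scene plate 443 [-21.1 -43.7] [46.5 50.3]
scene_130.png
top_130.png
scene_104.png
```

Call:
{"method": "send_rows", "body": {
  "increments": [0.7, -2, 0, 0, 0, 0, 1, -4, 0, 0, 0, 0, 1.2, -6, 0, 0, 0, 0, 1.3, -7.5, 0, 0, 0, 0, 1.2, -7.5, 0, 0, 0, 0, 1.2, -7.5, 0, 0, 0, 0, 1.2, -7.5, 0, 0, 0, 0, 1.2, -7.5, 0, 0, 0, 0, 1.2, -7.5, 0, 0, 0, 0, 1.2, -7.5, 0, 0, 0, 0, 1.1, -7.5, 0, 0, 0, 0, 1, -7.5, 0, 0, 0, 0]
}}

```text
clock: 17.95
position: [0.6111, -0.0667, 0.0086]
tool_rot: [0.201, -3.135, -0.0]
force: [-0.9, 3.6, 2.9]
opening: 0.0199
gripper_force: 30.1
```

Call:
{"method": "send_rows", "body": {
  "increments": [1, -7.5, 0, 0, 0, 0, 1, -7.5, 0, 0, 0, 0, 0.9, -5.5, 0, 0, 0, 0, 0.7, -4, 0, 0, 0, 0, 0.4, -2, 0, 0, 0, 0, 0, 0, 0, 0, 0, 0]
}}

```text
clock: 18.7
position: [0.615, -0.0931, 0.0086]
tool_rot: [0.201, -3.135, 0.001]
force: [-0.5, 1.9, 2.9]
opening: 0.0199
gripper_force: 30.0
```

```bash
cat > fin.py <<'E'
from mill import *
for n in ["top","scene"]:
    p=vision.read_camera(n);W=world(p);I=p["img"].astype(int)
    L=(W[...,:2]*1000-R0)@Mr-[72,-113]
    m=(abs(L[...,0])<75)&(abs(L[...,1])<65)&(W[...,2]>.006)&(W[...,2]<.014)&(I[...,2]<I[...,0]+40)
    k=L[m]; print(n,"plate in pad frame",m.sum(),np.percentile(k,1,0).round(1),np.percentile(k,99,0).round(1)) if m.sum()>5 else 0
    h=(W[...,2]>.02)&(W[...,2]<.04)&(I[...,0]>I[...,2]+40)&(abs(L[...,0]+90)<70)&(abs(L[...,1])<50)
    if h.sum()>5: r=yawrect(((W[...,:2]-R0/1000)@Mr)[h]);print("handle",h.sum(),r)
E
python3 fin.py
python3 -c "
import cv2
a=cv2.imread('pics/'+__import__('os').popen('ls -t pics|grep scene_|head -1').read().strip())[180:400,120:400]
b=cv2.imread('pics/'+__import__('os').popen('ls -t pics|grep top_|head -1').read().strip())[70:290,220:500]
cv2.imwrite('pics/c2.png',cv2.resize(cv2.hconcat([a,b]),None,fx=1.42,fy=1.42))"
```

```text
yaw 7.327433250297275 z [-0. -0. -1.] [ 0.615  -0.0931  0.0086] [ 0.282  0.778 -0.342  1.962  0.525  0.489  1.26 ] [-0.5  1.9  2.9] 18.7
tcp rack [ -45.57690693 -111.39883472]
mill 338 [ 0.638 -0.052  0.103] rack [-17.8 -74. ]
mill 280 [ 0.727 -0.056  0.102] rack [ 69.9 -88.4]
top 0.012 43 min [  6.4 -25. ] max [35.1 34.7] mid [20.8  4.8]
top 0.02 51 min [  2.8 -19.3] max [25.8 30.6] mid [14.3  5.6]
top 0.05 32 min [-8.7 -7.9] max [ 7.4 21.3] mid [-0.7  6.7]
top 0.08 132 min [-12.   -9.8] max [ 8.8 21.4] mid [-1.6  5.8]
top plate 54 [ 14.  -42.2] [ 35.7 -24. ]
scene 0.012 126 min [-25.4 -13.4] max [31.2 35.6] mid [ 2.9 11.1]
scene 0.02 224 min [-22.3 -12.4] max [28.4 32.2] mid [3.  9.9]
scene 0.05 65 min [-11.1   4.5] max [18.6 21.8] mid [ 3.7 13.2]
scene 0.08 117 min [-12.7  -5.2] max [18.5 22.5] mid [2.9 8.6]
scene plate 467 [-27.6 -43.7] [46.  51.1]
top plate in pad frame 232 [-46.9 -44.4] [65.8 58.4]
scene plate in pad frame 553 [-23.9 -60.8] [50.5 53.7]
handle 15 ((-15.395644187927246, -108.13871765136719), (15.280915260314941, 5.737910270690918), 85.0626220703125)
```

View pics/c2.png

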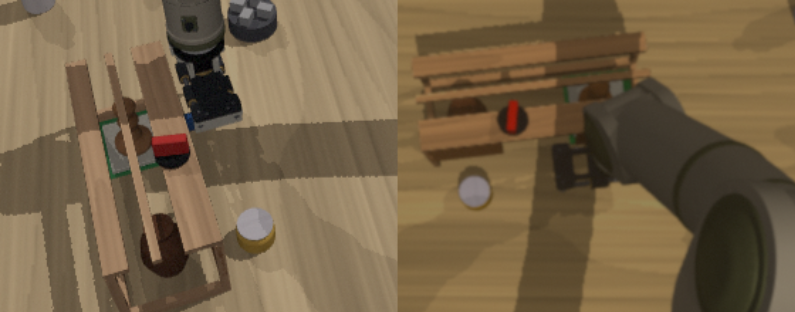

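Call:
{"method": "send_rows", "body": {
  "increments": [-0.5, -0.8, 0, 0, 0, 0, -0.8, -1.2, 0, 0, 0, 0, -0.8, -1.2, 0, 0, 0, 0, -0.5, -0.8, 0, 0, 0, 0, 0, 0, 0, 0, 0, 0, 0, 0, 0, 0, 0, 0]
}}

```text
clock: 19.75
position: [0.6125, -0.0969, 0.0087]
tool_rot: [-0.201, 3.135, -0.0]
force: [2.0, 1.6, 2.0]
opening: 0.0198
gripper_force: 30.0
```

Call:
{"method": "send_rows", "body": {
  "increments": [0, 0, 0, 0, 0, 0, 0, 0, 0, 0, 0, 0, 0, 0, 0, 0, 0, 0, 0, 0, 0, 0, 0, 0],
  "jaw": 60
}}

```text
clock: 20.25
position: [0.6123, -0.0969, 0.0085]
tool_rot: [0.201, -3.135, 0.0]
force: [-0.7, -0.4, -0.3]
opening: 0.0552
gripper_force: 0.0
```

Call:
{"method": "send_rows", "body": {
  "increments": [-1, 0, 10, 0, 0, 0, -3, 0, 25, 0, 0, 0, -10, 0, 40, 0, 0, 0, -15, 0, 50, 0, 0, 0, -15, 0, 50, 0, 0, 0, -10, 0, 50, 0, 0, 0, 0, 0, 20, 0, 0, 0, 0, 0, 0, 0, 0, 0]
}}

```text
clock: 21.25
position: [0.559, -0.0968, 0.2557]
tool_rot: [-0.201, 3.132, -0.002]
force: [0.0, -0.3, -0.2]
opening: 0.06
gripper_force: 0.0
```

```bash
python3 fin.py|grep -v "^top 0\|^scene 0"; python3 - <<'E'
from meas import *
W,C=cloud(((0.6,0.75),(0,0.13)))
for w,c in zip(W,C):
    b,g,r=c.T;k=(w[:,2]>.150)&(r>g+80)&(r>b+80)
    if k.sum()>5: print(k.sum(),yawrect(w[k][:,:2]))
E
python3 -c "
import cv2
a=cv2.imread('pics/'+__import__('os').popen('ls -t pics|grep scene_|head -1').read().strip())[180:400,120:400]
b=cv2.imread('pics/'+__import__('os').popen('ls -t pics|grep top_|head -1').read().strip())[70:290,220:500]
cv2.imwrite('pics/c3.png',cv2.resize(cv2.hconcat([a,b]),None,fx=1.42,fy=1.42))"
```

```text
yaw 7.326816250659903 z [ 0.004 -0.001 -1.   ] [ 0.559  -0.0968  0.2557] [ 0.476  0.415 -0.561  1.903  0.28   0.897  1.476] [ 0.  -0.3 -0.2] 21.25
tcp rack [-101.69518432 -107.98838615]
mill 322 [ 0.658 -0.053  0.102] rack [  1.9 -77.3]
mill 228 [ 0.729 -0.059  0.102] rack [ 71.6 -91.8]
scene plate 127 [ 28.  -49.8] [58.9 44.7]
top plate in pad frame 164 [ 12.3 -52.7] [65.3 62.1]
scene plate in pad frame 508 [-23.9 -61.4] [47.6 49.4]
handle 145 ((-33.97401809692383, -111.98816680908203), (19.867572784423828, 50.365455627441406), 87.8943099975586)
118 ((671.7938232421875, 63.46690368652344), (12.715386390686035, 43.36528015136719), 84.96477508544922)
135 ((670.5639038085938, 64.74085998535156), (15.462088584899902, 42.57069396972656), 82.79524230957031)
```

View pics/c3.png

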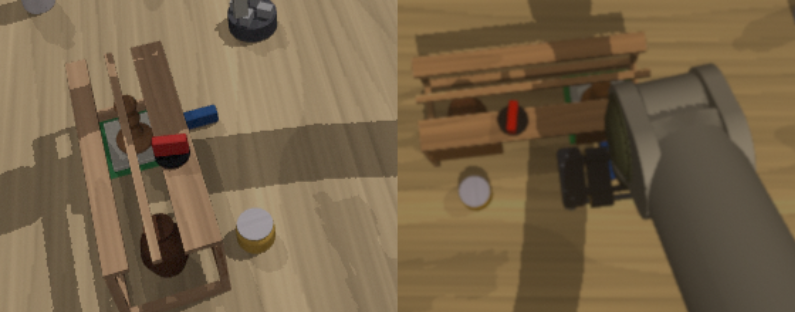

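Call:
{"method": "send_rows", "body": {
  "increments": [10, 15, 0, 0, 0, -0.02, 18, 26, 0, 0, 0, -0.04, 20, 30, 0, 0, 0, -0.04, 20, 30, 0, 0, 0, -0.04, 20, 28, -10, 0, 0, -0.04, 14, 20, -15, 0, 0, -0.035, 8, 10, -15, 0, 0, 0, 2.2, 1.8, -15, 0, 0, 0, 0, 0, 0, 0, 0, 0, 0, 0, 0, 0, 0, 0]
}}

```text
clock: 22.9
position: [0.6706, 0.063, 0.1989]
tool_rot: [0.138, 3.138, -0.001]
force: [0.6, -0.5, 1.2]
opening: 0.0598
gripper_force: 0.0
```

```bash
python3 - <<'E'
from h import *
s=monitor.read_state();print(s["position"],R.from_rotvec(s["tool_rot"]).as_matrix().round(3))
p=vision.read_camera("wrist");I=p["img"].astype(int);z=p["z_map"];K=np.array(p["camera_matrix"])
b,g,r=I.transpose(2,0,1);m=(r>g+60)&(r>b+60)
n,l,st,ce=cv2.connectedComponentsWithStats(m.astype(np.uint8));i=1+st[1:,4].argmax();m=l==i
v,u=np.nonzero(m);X=(u-K[0,2])/K[0,0];Y=(v-K[1,2])/K[1,1];th=np.hypot(X,Y);f=np.tan(th)/np.maximum(th,1e-6)
P=np.stack([X*f*z[m],-Y*f*z[m],-z[m]],-1)@rot(p).T+p["origin"]
t=P[(P[:,2]>.172)&(P[:,2]<.184)];print(len(v),len(t),np.median(P,0),cv2.minAreaRect((t[:,:2]*1000).astype(np.float32)) if len(t)>5 else "")
cv2.imwrite("pics/w1.png",p["img"])
E
```

```text
[0.67056262 0.06299559 0.19890531] [[-0.996  0.088  0.   ]
 [ 0.088  0.996 -0.   ]
 [-0.    -0.    -1.   ]]
2046 1810 [0.66502834 0.06461701 0.17713799] ((669.9859008789062, 64.14532470703125), (13.224287986755371, 45.525634765625), 85.48499298095703)
```

View pics/w1.png

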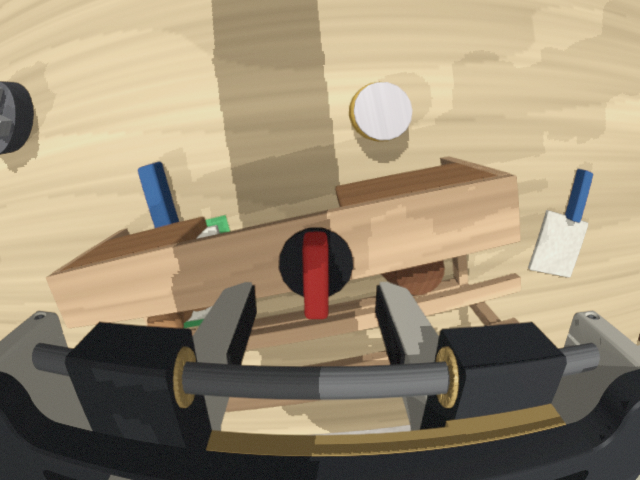

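The red bar at (316,275) lies between the fingers and is aligned with them. I'll go down and grip it.

Call:
{"method": "send_rows", "body": {
  "increments": [0, 1, -15, 0, 0, 0, 0, 0, -20, 0, 0, 0, 0, 0, -10, 0, 0, 0, 0, 0, -3, 0, 0, 0, 0, 0, 0, 0, 0, 0],
  "jaw": 40
}}

```text
clock: 23.58
position: [0.6707, 0.0652, 0.1504]
tool_rot: [-0.136, -3.138, -0.0]
force: [0.2, 0.1, -0.6]
opening: 0.0398
gripper_force: 0.0
```

Call:
{"method": "send_rows", "body": {
  "increments": [0, 0, 0, 0, 0, 0, 0, 0, 0, 0, 0, 0, 0, 0, 0, 0, 0, 0, 0, 0, 0, 0, 0, 0, 0, 0, 0, 0, 0, 0],
  "jaw": 8
}}

```text
clock: 24.2
position: [0.6706, 0.0632, 0.151]
tool_rot: [-0.138, -3.138, 0.004]
force: [-0.8, -5.4, 3.4]
opening: 0.0138
gripper_force: 30.0
```

Call:
{"method": "send_rows", "body": {
  "increments": [0, 0, 0, 0, 0, -0.05, 0, 0, 0, 0, 0, -0.11, 0, 0, 0, 0, 0, -0.12, 0, 0, 0, 0, 0, -0.12, 0, 0, 0, 0, 0, -0.12, 0, 0, 0, 0, 0, -0.12, 0, 0, 0, 0, 0, -0.12, 0, 0, 0, 0, 0, -0.12, 0, 0, 0, 0, 0, -0.12, 0, 0, 0, 0, 0, -0.1, 0, 0, 0, 0, 0, -0.05, 0, 0, 0, 0, 0, 0]
}}

```text
clock: 25.7
position: [0.6721, 0.0652, 0.151]
tool_rot: [1.82, 2.558, 0.003]
force: [5.9, -1.4, -2.1]
opening: 0.0135
gripper_force: 30.0
```

```bash
python3 - <<'E'
from h import *
s=monitor.read_state();y=R.from_rotvec(s["tool_rot"]).as_matrix()[:,1];print(s["position"],"yaw",np.degrees(np.arctan2(-y[0],y[1])),s["ft_torque"],s["force"],s["joint_positions"],s["opening"])
E
```

```text
[0.67213014 0.06519572 0.1510425 ] yaw -70.84632591860175 [-0.26402963 -1.0931796  -0.09265506] [ 5.91797538 -1.41689586 -2.0519884 ] [-0.10435567  0.61202624 -0.11883765  1.77656028  0.10007498  0.75581927
  0.05978572] 0.013545453603682811
```

Call:
{"method": "send_rows", "body": {
  "increments": [0, 0, 0, 0, 0, -0.04, 0, 0, 0, 0, 0, -0.04, 0, 0, 0, 0, 0, -0.04, 0, 0, 0, 0, 0, 0, 0, 0, 0, 0, 0, 0]
}}

```text
clock: 26.32
position: [0.6721, 0.0655, 0.151]
tool_rot: [1.967, 2.447, 0.003]
force: [6.2, -0.3, -1.6]
opening: 0.0142
gripper_force: 31.0
```

```bash
python3 - <<'E'
from h import *
s=monitor.read_state();y=R.from_rotvec(s["tool_rot"]).as_matrix()[:,1];print(s["position"],"yaw",np.degrees(np.arctan2(-y[0],y[1])),s["ft_torque"],s["force"],s["opening"])
E
```

```text
[0.67212186 0.06547153 0.15102811] yaw -77.56919534553214 [-0.11978686 -1.12496778  0.53161402] [ 6.24224767 -0.33676893 -1.64488668] 0.014224962755512242
```

Call:
{"method": "send_rows", "body": {
  "increments": [0, 0, 0, 0, 0, 0, 0, 0, 0, 0, 0, 0, 0, 0, 0, 0, 0, 0, 0, 0, 0, 0, 0, 0],
  "jaw": 50
}}

```text
clock: 26.82
position: [0.6705, 0.065, 0.1506]
tool_rot: [-1.971, -2.446, 0.0]
force: [0.6, -0.2, -0.4]
opening: 0.0483
gripper_force: 0.0
```

Call:
{"method": "send_rows", "body": {
  "increments": [0, 0, 10, 0, 0, 0, 0, 0, 25, 0, 0, 0, -10, 0, 30, 0, 0, 0, -30, 0, 30, 0, 0, 0, -40, 0, 20, 0, 0, 0, -40, 0, 10, 0, 0, 0, -30, 0, 0, 0, 0, 0, -10, 0, 0, 0, 0, 0, 0, 0, 0, 0, 0, 0]
}}

```text
clock: 27.95
position: [0.5111, 0.0651, 0.2762]
tool_rot: [1.971, 2.445, 0.001]
force: [0.6, 0.9, -0.3]
opening: 0.0499
gripper_force: 0.0
```

```bash
python3 fin.py|grep -v "^top 0\|^scene 0"; python3 - <<'E'
from meas import *
W,C=cloud(((0.5,0.75),(0,0.22)))
for w,c in zip(W,C):
    b,g,r=c.T;k=(w[:,2]>.150)&(r>g+80)&(r>b+80)&(w[:,0]>.6)
    if k.sum()>5: print("knob",k.sum(),yawrect(w[k][:,:2]))
    t=(w[:,2]>.034)&(w[:,2]<.046)&(abs(w[:,0]-.575)<.05)&(abs(w[:,1]-.135)<.05)
    if t.sum()>5:print("tin",yawrect(w[t][:,:2])[0])
p=vision.read_camera("scene");cv2.imwrite("pics/end.png",cv2.resize(p["img"][160:440,100:420],None,fx=1.9,fy=1.9))
E
```

```text
yaw -77.73236231194372 z [ 0.001  0.    -1.   ] [0.5111 0.0651 0.2762] [-0.148  0.282 -0.114  2.002  0.042  0.859 -0.071] [ 0.6  0.9 -0.3] 27.95
tcp rack [-128.57087876   58.72136105]
mill 286 [ 0.721 -0.08   0.103] rack [  61.6 -112.1]
mill 234 [0.729 0.067 0.102] rack [87.7 32.4]
top plate in pad frame 210 [ 12.6 -59.7] [64.7 56.4]
scene plate in pad frame 530 [-24.4 -61.1] [47.7 49.4]
handle 146 ((-33.94802474975586, -113.35491180419922), (51.04837417602539, 21.855937957763672), 2.255415201187134)
knob 41 ((672.1968383789062, 63.453773498535156), (10.5459566116333, 40.58833312988281), 13.700733184814453)
tin (575.9855346679688, 132.59530639648438)
```

View pics/end.png

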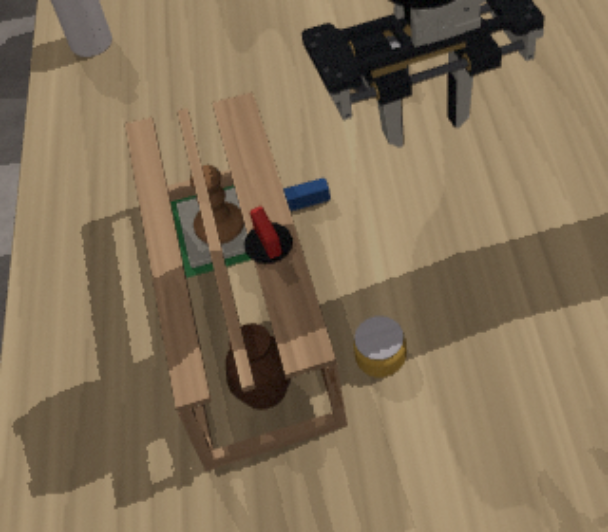

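The tray sits on the pad with green showing around it, and the mill is upright at (215,205). The knob is at its stop, the tin hasn't moved, and the gripper is clear of everything.

```bash
python3 -c "
from plant import arm;print(arm.sign_off())"
```

```text
the job is handed in; nothing more can be done
None
```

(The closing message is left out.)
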